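# Push the label plate out over the plank's end

## Robot

A 6-joint arm with a two-finger parallel gripper is mounted at the origin on the work surface. World frame = base frame: x ahead of the robot, y to its left, z up, the work surface at z = 0. Lengths are in m, angles in rad, forces in N, time in s.
With the tool pointing down it reaches from about 0.3 to 0.775 m from the base axis. Payload 14.6 kg.
Tool frame: the origin (TCP) lies at the very end of the fingers, on their centre line; the grasp point (between the pads) lies 19 mm behind it; y points along the fingers, z is the direction in which the jaws open and shut, and the axes are right-handed (so a half turn about y gives the same grasp; the last joint's range is limited). The gripper opens to 94 mm and grips with 3 to 60 N. Pads are 16 mm wide; open, the fingers measure 119 mm over their backs; the gripper's body (75 mm by 177 mm) begins 78 mm behind the grasp point.
Start: joints at [1.21, 0.3, 1.521, -0, 1.321, -0.067], TCP at [0.159, 0.526, 0.205] pointing down, gripper open.
Joint ranges: [-3.03, 3.03], [-0.79, 2.21], [0.23, 2.52], [-1.04, 4.18], [0, 3.07], [-2.55, 2.55]. Speed limits (rad/s): [2.22, 2.22, 2.57, 3.14, 3.14, 3.14].

## Interface

Orientations are given as [roll, pitch, yaw] about the fixed x, y, z axes, in that order (R = Rz(yaw) Ry(pitch) Rx(roll)).
In Python, from station import get_obs, camera, hand_in, masks_of gives the robot as it stands.
- The arm moves only by the shell command python3 -m jog 'ROWS' [FORCE]. ROWS is text: rows parted by semicolons, each of 7 numbers parted by spaces: the shift along the world's x, y, z in mm, then the turn, a rotation vector about the world's x, y, z in degrees, then the closure, from 0 (fully open) to 1 (shut). A call has 1 to 10 rows; each row is the pose to reach, as a shift and turn from the pose measured when the call began; what a row does not reach only later rows make up. A row lasts 1/12 s, in which the tool goes at most 41.7 mm and 7.16 degrees, less where a joint would pass 70% of its speed; a pose out of reach is approached as far as the arm can. A call with a gripper value outside its range is refused whole. The fingers move at their own pace and stop on an object; FORCE is the grip in N (left out, the last holds). Time passes only in rows, so rows that repeat a pose let the fingers close. It gives the time, the measured TCP pose, the force and the opening at its end, in the units of the state.
- get_obs(): the state, without advancing time (a new reading comes with each control period).
- camera(name): name is "scene" or "top" or "wrist"; returns a dict with "img" (420x560x3 uint8, red, green, blue), "range_z" (420x560 float32, m along the optical axis (not along the pixel's ray), 0 where there is no reading), "fx", "fy", "cx", "cy" (pixels), "rvec" (rotation vector, rad) and "tvec" (3), from world to camera coordinates, as OpenCV has them. Camera axes: x right, y down, z forward; pixel columns grow to the right and rows downward; lengths in m; the calibration is good to about 2 mm. A picture is of the moment at which its call begins.
- hand_in(): hands the job in, once; it reports no verdict.
Trained networks look in the newest picture that a camera, given by its name, has taken for a name from the list of things; names that differ only in an ending like _2 or _b are one class to them, and where a whole thing is asked for, a point or a joint stands for the part that bears it (a point fixed in the world has none). Each returns a list of dicts, best first, with "conf" (0 to 1); they miss things now and then, are a little off and sometimes report something else, mostly with a low value. They report only what shows in the picture. A call takes as long as a camera call. They do not tell look-alikes from the thing itself.
- masks_of(thing, camera): "mask" (420x560 bool, what is visible of it) and "extent" ([left, top, right, bottom] in pixels, round what is visible of it).
The state is a dict: "time_s": time; "qpos": joint angles; "joint_vel": joint speeds; "tau": joint torques, N m; "ee_pos": TCP position; "eef_rot": TCP orientation; "force": force on the tool from outside, world axes, zero at the start; "moment": the same for the moment, N m; "grip_width": finger opening in m.
Only numpy, scipy, OpenCV 4.12 (cv2) and the standard library are available. Lean on these libraries where they do the work, as an engineer would, in place of code of your own. Each camera call takes 0.05 s, during which the arm holds its last target.

## Task

Push the long blank label plate along the plank towards the plank's free end, the one away from the slotted beacon stand, until about a third of the plate's length sticks out past that end so that a gloved hand can get hold of its edge, and leave it lying there flat, in line with the plank and not hanging over the plank's sides. Only push it: do not lift it, tip it up or let it fall, and leave the square plate and all the other kit where they are.

Things in the scene. Friction and masses are not known exactly. Their poses are not given: they have to be found in the camera images.
- plank: Fixed weathered pine plank, 760 mm long (its y), 290 mm wide (its x), 38 mm thick, carried on two wooden bearers so that its flat top is 78 mm above the table. Origin on the table surface; in its frame the top spans x -145 to 145 mm and y -560 to 200 mm. The free end is at y = +200 mm, the beacon stand stands near the other end. Its position and heading vary.
- plank_end (a point): The middle of the free end's top edge: on the plank's top face, mid-width, exactly at the end. Axes as the plank's: y points outwards past the end along the plank, z up.
- label_plate: The long blank aluminium label plate: 140 mm (its y) x 90 mm (its x) x 6 mm, screw holes near its corners and a scribed border, about 200 g, loose and flat on the plank on one side of its middle line, up to 15 degrees askew. Origin: centre of its underside. Its +y points roughly to the plank's free end; the way there is clear. Friction on the wood varies.
- plate_lead (a point): The middle of the label plate's leading short edge (70 mm from its centre along its +y), half-way up its thickness.
- square_plate: Bystander: square aluminium anchor plate 80 x 80 x 6 mm with a 26 mm round hole in the middle, loose on the plank beside the label plate, on the other side of the plank's middle line. Origin: centre of its underside.
- compass: Bystander: blue plastic compass, 56 x 62 mm base with a 50 mm round housing, 17 mm high, loose on the plank beyond the square plate. Origin: centre of its underside.
- marker_cap: Bystander: brass survey marker cap, 72 mm across, 40 mm high, loose on the plank between the plates and the stand. Origin: centre of its underside.
- carabiner: Bystander: carabiner about 100 x 60 mm, 10 to 15 mm thick, loose, lying flat on the plank between the plates and the stand. Origin: its middle, at the height of its underside.
- stand: Bystander: fixed slotted oak stand on the plank, 100 mm (x) by 200 mm (y), 52 mm high, four 30 mm slots. Origin: centre of its underside.
- beacon1: Bystander: yellow beacon unit 70 x 28 x 120 mm standing loose in a slot of the stand, its top about 137 mm above the plank. Origin: centre of its underside.
- beacon2: Bystander: a second such beacon.
- beacon3: Bystander: a third such beacon.
- picket: Bystander: steel snow picket, an angle-section stake about 620 mm long and 35 mm high, loose on the table beyond the plank. Origin: at its middle, on the table.
- mug: Bystander: white mug 80 mm across, 85 mm high, loose on the table well past the plank's free end. Origin: centre of its underside.
Things that resemble listed ones, but are neither listed nor needed, are in the scene too. What is shaped like the label_plate but black or purple is not meant.

How it is judged:
By the outcome, as a careful person would: the job done as asked, in the order asked, and still so for the second after the job is handed in, with the robot touching nothing.
It also fails if it takes over 48 s, if anything falls off the work surface, if the arm or the gripper's body presses on something with over 40 N, if the wrist force passes 120 N, or if a joint passes its speed limit or range.

## Working session

There is one attempt and no reset: what is moved stays moved. The work goes in short steps, Python scripts to look and compute and a shell command to move; the robot and the scene stay as the last step left them, time stands still between calls to the robot, and variables do not carry over. Pictures are saved under pics/ and viewed, and the job is handed in when it is done.

```bash
mkdir -p pics; ls; cat > h.py <<'E'
import numpy as np, cv2
from station import get_obs, camera, hand_in, masks_of
def save(c,n): cv2.imwrite('pics/'+n,c['img'][:,:,::-1])
def world(c,m=None):
    R=cv2.Rodrigues(np.array(c['rvec'],float))[0]; t=np.array(c['tvec'],float).ravel()
    z=c['range_z']; v,u=np.indices(z.shape)
    P=np.stack([(u-c['cx'])/c['fx']*z,(v-c['cy'])/c['fy']*z,z],-1)
    W=(P-t)@R
    W[z<=0]=np.nan
    return W
E
python3 - <<'E'
from h import *
for n in ['scene','top','wrist']:
    c=camera(n); save(c,n+'0.png')
    for t in ['plank','label_plate','square_plate']:
        for d in masks_of(t,n)[:4]:
            W=world(c)[d['mask']]; print(n,t,round(d['conf'],2),d['extent'],np.nanmedian(W,0).round(3))
print(get_obs())
E
```

```text
pics
scene plank 0.72 [90.4, 167.3, 362.7, 269.0] [ 0.602 -0.09   0.078]
scene plank 0.63 [168.6, 272.5, 404.0, 329.6] [0.786 0.059 0.02 ]
scene label_plate 0.62 [255.6, 180.9, 303.6, 205.8] [0.463 0.005 0.085]
scene label_plate 0.6 [191.5, 144.3, 225.7, 172.2] [ 0.267 -0.288  0.007]
scene square_plate 0.66 [271.7, 218.9, 297.1, 243.6] [0.596 0.029 0.084]
scene square_plate 0.55 [122.2, 162.6, 142.3, 207.7] [ 0.576 -0.398  0.18 ]
top plank 0.7 [200.8, 146.8, 460.9, 258.1] [ 0.537 -0.117  0.078]
top label_plate 0.75 [173.1, 113.9, 370.4, 139.7] [0.77  0.043 0.02 ]
top label_plate 0.7 [356.9, 268.4, 400.7, 321.3] [ 0.269 -0.288  0.006]
top label_plate 0.64 [262.3, 210.3, 308.1, 246.2] [0.462 0.002 0.084]
top label_plate 0.62 [146.8, 257.8, 195.3, 310.5] [0.287 0.35  0.005]
top square_plate 0.81 [259.7, 170.5, 289.5, 197.0] [0.595 0.028 0.084]
wrist label_plate 0.85 [113.8, 258.3, 233.8, 380.7] [0.283 0.382 0.007]
{'time_s': 0.6, 'qpos': array([ 1.21040165e+00,  2.99890425e-01,  1.52099896e+00, -3.40062911e-05,
        1.32071687e+00, -6.65790588e-02]), 'joint_vel': array([-0.00160549,  0.00190271, -0.00195461,  0.00085994,  0.00019451,
        0.00078441]), 'tau': array([-1.19183678e-04, -5.31487262e+01, -3.52818704e+01,  7.08348979e-02,
        2.13912159e-02, -3.84140421e-06]), 'ee_pos': array([0.1592788 , 0.52641664, 0.20545128]), 'eef_rot': array([-1.57081209e+00, -3.19704375e-05, -2.93807197e-01]), 'force': array([-0.2956444 , -0.29324791, -0.06550224]), 'moment': array([-0.04334876, -0.02342343,  0.04158897]), 'grip_width': 0.09397024372696189}
```

```bash
python3 - <<'E'
import cv2,numpy as np
a=cv2.imread('pics/top0.png'); 
b=cv2.resize(a[100:340,130:480],None,fx=2.28,fy=2.28,interpolation=cv2.INTER_CUBIC); cv2.imwrite('pics/top0z.png',b)
E
```

```text
(no output)
```

View pics/scene0.png

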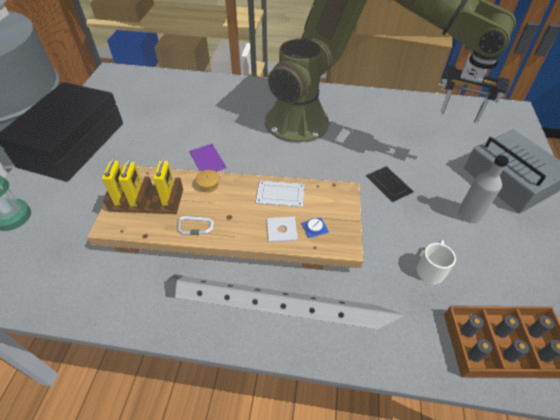

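View pics/top0.png

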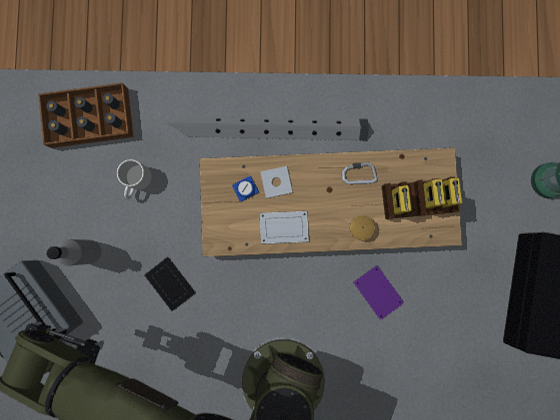

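```bash
sleep 1
```

```text
(no output)
```

View pics/top0z.png

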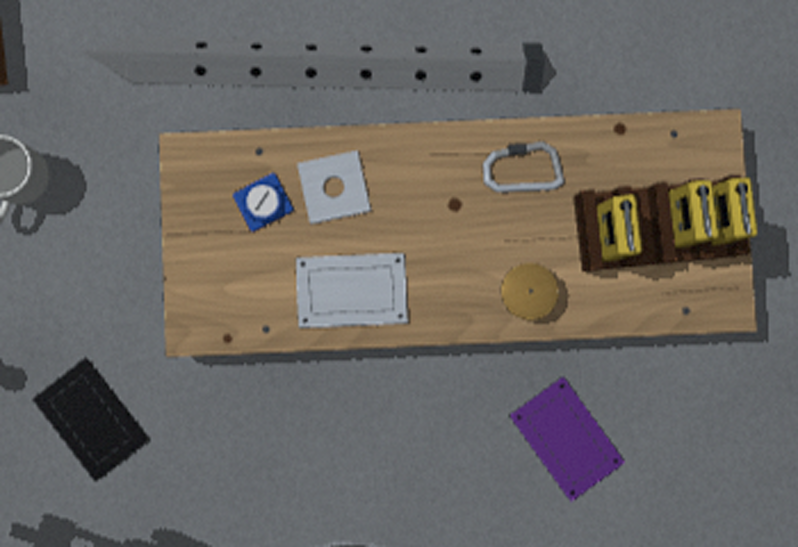

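Three things are shaped like the label plate in the top view: silver at (285,228) on the plank, black at (170,283) and purple at (378,292), both on the table. The silver one, with its scribed border and lying on the plank, is the one meant, and the enlarged crop confirms it. Next I measure the plank and the plate.

```bash
cat >> h.py <<'E'
def rect(P):
    (c,s,a)=cv2.minAreaRect((P*1000).astype(np.float32)); return cv2.boxPoints((c,s,a)).round(1),np.round(c,1),np.round(s,1),round(a,2)
def zplane_world(c,uv,z):
    R=cv2.Rodrigues(np.array(c['rvec'],float))[0]; t=np.array(c['tvec'],float).ravel()
    C=-R.T@t
    d=np.c_[(uv[:,0]-c['cx'])/c['fx'],(uv[:,1]-c['cy'])/c['fy'],np.ones(len(uv))]@R
    return C+d*((z-C[2])/d[:,2])[:,None]
def plank_rect(c):
    W=world(c); m=(abs(W[...,2]-.079)<.006)&(W[...,0]>.3)
    m=m.astype(np.uint8); n,l,s,_=cv2.connectedComponentsWithStats(m); k=1+np.argmax(s[1:,4])
    m=(l==k)
    v,u=np.nonzero(m); return rect(zplane_world(c,np.c_[u,v].astype(float),.078)[:,:2])
def silver(c,lo=(.38,-.12),hi=(.75,.40)):
    W=world(c); hsv=cv2.cvtColor(c['img'],cv2.COLOR_RGB2HSV)
    m=(W[...,2]>.07)&(W[...,2]<.092)&(hsv[...,1]<45)&(hsv[...,2]>110)
    for k in (0,1): m&=(W[...,k]>lo[k])&(W[...,k]<hi[k])
    m=cv2.morphologyEx(m.astype(np.uint8),cv2.MORPH_CLOSE,np.ones((3,3)))
    n,l,s,ce=cv2.connectedComponentsWithStats(m)
    for k in range(1,n):
        if s[k,4]>250:
            v,u=np.nonzero(l==k); yield s[k,4],rect(zplane_world(c,np.c_[u,v].astype(float),.084)[:,:2])
E
python3 - <<'E'
from h import *
for n in ['top','scene']:
    c=camera(n); print(n,'plank',plank_rect(c))
    for a in silver(c): print(a)
    for t in ['label_plate','square_plate','compass','marker_cap','carabiner','beacon1','mug']:
        for d in masks_of(t,n)[:4]:
            v,u=np.nonzero(d['mask']); W=world(c)[d['mask']]; z=np.nanpercentile(W[:,2],60)
            if len(u)>20:print(t,round(d['conf'],2),z.round(3),*[x.tolist() if hasattr(x,'tolist') else x for x in rect(zplane_world(c,np.c_[u,v].astype(float),z)[:,:2])])
E
```

```text
top plank (array([[ 373. ,  239.6],
       [ 416.6, -517.8],
       [ 705.6, -501.2],
       [ 662.1,  256.2]], dtype=float32), array([ 539.3, -130.8]), array([289.5, 758.7]), 3.29)
(np.int32(695), (array([[544.4,  57.9],
       [562.6, -20.9],
       [642. ,  -2.6],
       [623.8,  76.2]], dtype=float32), array([593.2,  27.7]), array([81.5, 80.9]), 12.97))
(np.int32(1497), (array([[410.5,  70.5],
       [418.6, -68.8],
       [510. , -63.5],
       [502. ,  75.8]], dtype=float32), array([460.3,   3.5]), array([ 91.6, 139.6]), 3.3))
label_plate 0.86 0.084 [[410.29998779296875, 72.0999984741211], [420.8999938964844, -70.69999694824219], [514.2000122070312, -63.79999923706055], [503.6000061035156, 79.0]] [462.2, 4.2] [93.5, 143.2] 4.24
label_plate 0.72 0.007 [[186.1999969482422, -293.70001220703125], [239.8000030517578, -366.29998779296875], [353.29998779296875, -282.5], [299.79998779296875, -209.89999389648438]] [269.8, -288.1] [141.1, 90.2] 36.42
label_plate 0.72 0.006 [[202.5, 343.70001220703125], [260.3999938964844, 267.79998779296875], [374.70001220703125, 354.8999938964844], [316
[... 4399 characters left out ...]
, -424.6000061035156], [660.9000244140625, -376.1000061035156]] [592.7, -437.6] [175.6, 53.6] 25.09
beacon1 0.58 0.193 [[499.29998779296875, -416.79998779296875], [529.0999755859375, -457.79998779296875], [666.2000122070312, -358.0], [636.4000244140625, -317.0]] [582.8, -387.4] [169.6, 50.7] 36.05
mug 0.79 0.059 [[532.0999755859375, 458.6000061035156], [660.4000244140625, 379.0], [704.2999877929688, 449.70001220703125], [576.0, 529.2999877929688]] [618.2, 454.2] [83.2, 151.0] 58.16
mug 0.16 0.024 [[747.7999877929688, -255.6999969482422], [817.4000244140625, -256.29998779296875], [823.2999877929688, 364.20001220703125], [753.7000122070312, 364.8999938964844]] [785.6, 54.3] [620.6, 69.6] 89.46
```

The plate is already in line with the plank: both are turned about +3.3°. Its lead is 171 mm short of the end, so the push is about 217 mm along u = (-0.0575, 0.998). I will turn the tool -70° so the two fingers, opened to about 50 mm, push the trailing short edge side by side.

```bash
python3 -m jog '20 -40 15 0 0 -7 0.45; 40 -80 15 0 0 -14 0.45; 60 -120 15 0 0 -21 0.45; 80 -160 15 0 0 -28 0.45; 98 -196 15 0 0 -35 0.45; 116 -232 15 0 0 -42 0.45; 134 -268 15 0 0 -49 0.45; 152 -304 15 0 0 -56 0.45; 170 -340 15 0 0 -63 0.45; 188 -376 15 0 0 -70 0.45'; python3 -c "
from h import *
print(get_obs())"
```

```text
time_s: 2.23
ee_pos: [0.345, 0.1538, 0.2208]
eef_rot: [-1.57, 0.0, -1.521]
force: [0.9, 1.9, 0.9]
grip_width: 0.0516
{'time_s': 2.2333, 'qpos': array([ 3.22358746e-01, -1.12139151e-01,  1.93523764e+00,  2.66916071e-05,
        1.31746630e+00,  2.72782973e-01]), 'joint_vel': array([-1.32621997,  0.00342667, -0.00394887, -0.0021382 , -0.0022265 ,
        0.14126954]), 'tau': array([ 10.97210526, -30.50940514, -33.60473156,   0.04968043,
         0.23867358,  -0.27490664]), 'ee_pos': array([0.34496948, 0.15381798, 0.22078445]), 'eef_rot': array([-1.56981344e+00,  3.01809271e-04, -1.52122708e+00]), 'force': array([0.93278079, 1.88170611, 0.85178863]), 'moment': array([-0.05673882,  0.04127442, -0.02065966]), 'grip_width': 0.05164274765379446}
```

```bash
python3 -m jog '18 -36 0 0 0 0.5 0.45; 36 -72 0 0 0 0.5 0.45; 54 -108 0 0 0 0.5 0.45; 72 -144 0 0 0 0.5 0.45; 90 -180 0 0 0 0.5 0.45; 106 -216 0 0 0 0.5 0.45; 121 -248 0 0 0 0.5 0.45; 121 -248 0 0 0 0.5 0.45; 121 -248 0 0 0 0.5 0.45; 121 -248 0 0 0 0.5 0.45'
```

```text
time_s: 3.07
ee_pos: [0.4657, -0.0938, 0.2207]
eef_rot: [-1.57, 0.001, -1.513]
force: [0.8, 0.7, -0.6]
grip_width: 0.0514
```

```bash
python3 -m jog '0 0 -30 0 0 0 0.45; 0 0 -60 0 0 0 0.45; 0 0 -90 0 0 0 0.45; 0 0 -115 0 0 0 0.45; 0 0 -128 0 0 0 0.45; 0 0 -134 0 0 0 0.45; 0 0 -137 0 0 0 0.45; 0 0 -139 0 0 0 0.45; 0 0 -140 0 0 0 0.45; 0 0 -140 0 0 0 0.45'
python3 - <<'E'
from h import *
c=camera('wrist'); save(c,'w1.png'); print(get_obs()['force'],get_obs()['ee_pos'])
c=camera('scene');cv2.imwrite('pics/s1.png',cv2.resize(c['img'][140:290,80:400,::-1],None,fx=2.5,fy=2.5))
E
```

```text
time_s: 3.9
ee_pos: [0.466, -0.0937, 0.0814]
eef_rot: [-1.569, 0.0, -1.512]
force: [-0.1, 0.4, 0.1]
grip_width: 0.0518
[ 0.60086254 -0.26347284  0.02531883] [ 0.46602994 -0.09375277  0.08139161]
```

View pics/w1.png

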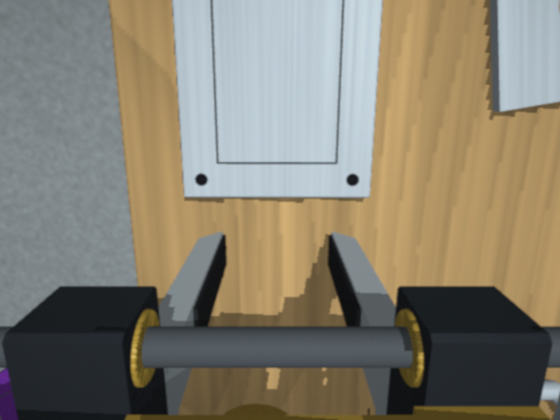

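View pics/s1.png

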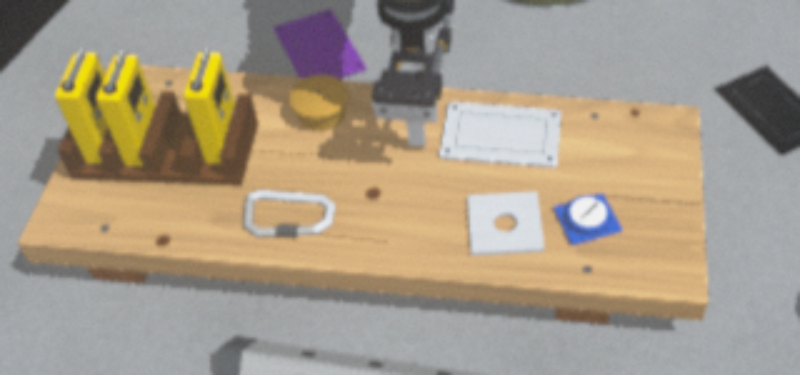

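The wrist view shows the fingers (tips at columns 227–328) centred behind the plate's trailing edge (row 197, columns 185–370), and nothing else is close. I start pushing.

```bash
python3 -m jog '0 4 -1 0 0 0 0.45; -0.5 9 -1 0 0 0 0.45; -0.7 13 -1 0 0 0 0.45; -0.9 16 -1 0 0 0 0.45; -1.2 20 -1 0 0 0 0.45; -1.5 26 -1 0 0 0 0.45; -1.9 33 -1 0 0 0 0.45; -2.3 40 -1 0 0 0 0.45; -2.7 47 -1 0 0 0 0.45; -2.9 51 -1 0 0 0 0.45'
python3 - <<'E'
from h import *
c=camera('top'); save(c,'t2.png'); print(get_obs()['force'],get_obs()['ee_pos'])
for a in silver(c): print(a)
E
```

```text
time_s: 4.83
ee_pos: [0.4631, -0.0418, 0.0804]
eef_rot: [-1.569, 0.0, -1.512]
force: [-0.5, -1.1, 0.8]
grip_width: 0.0516
[-0.30872492  0.068031    0.04076899] [ 0.46301771 -0.04157993  0.08035192]
(np.int32(687), (array([[544.3,  57.8],
       [562.7, -21. ],
       [642.1,  -2.5],
       [623.7,  76.3]], dtype=float32), array([593.2,  27.7]), array([81.5, 81. ]), 13.16))
(np.int32(918), (array([[408.8, 103.5],
       [414.2,  12.1],
       [505.2,  17.4],
       [499.8, 108.9]], dtype=float32), array([457. ,  60.5]), array([91.1, 91.6]), 3.38))
```

```bash
python3 - <<'E'
from h import *
c=camera('wrist'); save(c,'w2.png')
E
```

```text
(no output)
```

View pics/w2.png

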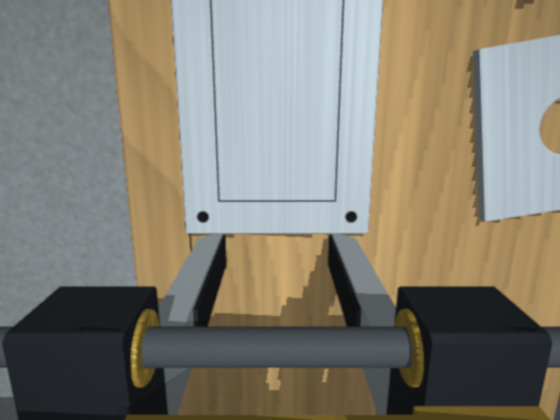

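The plate has moved 33 mm and is still square to the plank. 184 mm remain.

```bash
python3 -m jog '-0.2 4 0 0 0 0 0.45; -0.6 11 0 0 0 0 0.45; -1.1 20 0 0 0 0 0.45; -1.7 30 0 0 0 0 0.45; -2.3 40 0 0 0 0 0.45; -2.9 50 0 0 0 0 0.45; -3.5 60 0 0 0 0 0.45; -4 70 0 0 0 0 0.45; -4.5 78 0 0 0 0 0.45; -4.8 84 0 0 0 0 0.45'
python3 -m jog '-0.4 7 0 0 0 0 0.45; -0.9 16 0 0 0 0 0.45; -1.4 25 0 0 0 0 0.45; -2 34 0 0 0 0 0.45; -2.5 43 0 0 0 0 0.45; -3 52 0 0 0 0 0.45; -3.4 60 0 0 0 0 0.45; -3.8 66 0 0 0 0 0.45; -4.1 71 0 0 0 0 0.45; -4.3 74 0 0 0 0 0.45'
python3 - <<'E'
from h import *
c=camera('top'); save(c,'t3.png'); print(get_obs()['force'],get_obs()['ee_pos'])
for a in silver(c): print(a)
c=camera('wrist'); save(c,'w3.png')
E
```

```text
time_s: 5.77
ee_pos: [0.4581, 0.0431, 0.0803]
eef_rot: [-1.569, 0.001, -1.511]
force: [-0.1, -1.9, 0.9]
grip_width: 0.0517
time_s: 6.6
ee_pos: [0.4538, 0.1177, 0.0803]
eef_rot: [-1.569, 0.0, -1.511]
force: [0.4, -1.2, 1.3]
grip_width: 0.0518
[0.53809865 0.4770301  0.10518252] [0.45375465 0.11783796 0.08029174]
(np.int32(698), (array([[544.3,  57.7],
       [562.7, -21. ],
       [642.1,  -2.5],
       [623.7,  76.2]], dtype=float32), array([593.2,  27.6]), array([81.5, 80.8]), 13.14))
(np.int32(522), (array([[388.6, 262.1],
       [391.8, 212.2],
       [493.9, 218.7],
       [490.7, 268.6]], dtype=float32), array([441.2, 240.4]), array([102.3,  50. ]), 3.65))
```

View pics/w3.png

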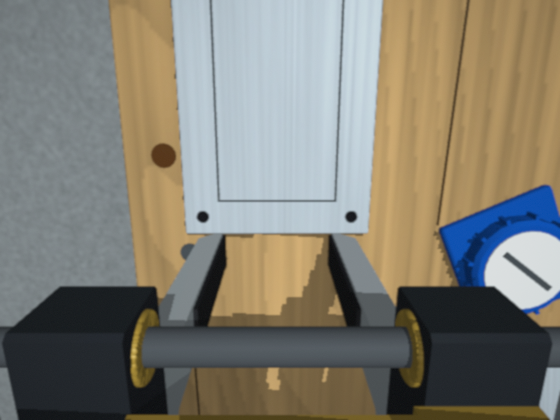

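View pics/t3.png

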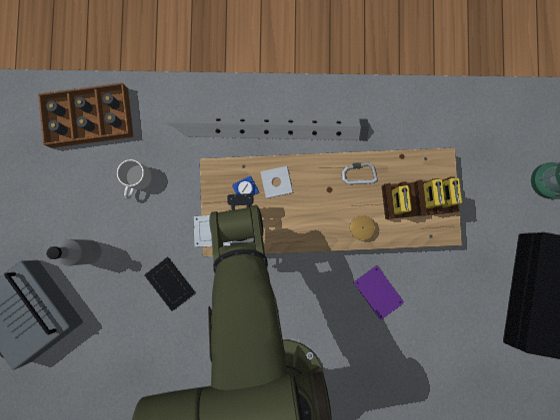

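The fingers keep full contact and the overhang is now about 22 mm, so I push the last 25 mm slowly and then back off.

```bash
python3 -m jog '-0.2 3 0 0 0 0 0.45; -0.4 7 0 0 0 0 0.45; -0.6 11 0 0 0 0 0.45; -0.9 15 0 0 0 0 0.45; -1.1 19 0 0 0 0 0.45; -1.2 22 0 0 0 0 0.45; -1.3 23.5 0 0 0 0 0.45; -1.4 24.5 0 0 0 0 0.45; -1.4 25 0 0 0 0 0.45; -1.4 25 0 0 0 0 0.45'
python3 -m jog '0.2 -4 0 0 0 0 0.45; 0.6 -10 0 0 0 0 0.45; 1 -18 0 0 0 0 0.45; 1.4 -25 0 0 0 0 0.45; 1.4 -25 15 0 0 0 0.45; 1.4 -25 45 0 0 0 0.45; 1.4 -25 80 0 0 0 0.45; 1.4 -25 115 0 0 0 0.45; 1.4 -25 130 0 0 0 0.45; 1.4 -25 130 0 0 0 0.45'
python3 - <<'E'
from h import *
c=camera('scene'); print(get_obs()['force'],get_obs()['ee_pos'])
for a in silver(c): print(a)
print(plank_rect(c))
cv2.imwrite('pics/s4.png',cv2.resize(c['img'][140:290,80:400,::-1],None,fx=2.5,fy=2.5))
c=camera('wrist'); save(c,'w4.png')
E
```

```text
time_s: 7.53
ee_pos: [0.4524, 0.1425, 0.0803]
eef_rot: [-1.569, 0.001, -1.511]
force: [-0.2, 0.6, 0.5]
grip_width: 0.052
time_s: 8.37
ee_pos: [0.4551, 0.1171, 0.2139]
eef_rot: [-1.563, 0.001, -1.511]
force: [-0.2, 0.2, -0.3]
grip_width: 0.0516
[ 0.02391184 -0.06138488 -1.08368139] [0.4542769  0.1170173  0.21136783]
(np.int32(1119), (array([[397.5, 289.5],
       [406. , 148.9],
       [500.6, 154.6],
       [492. , 295.2]], dtype=float32), array([449., 222.]), array([ 94.7, 140.8]), 3.48))
(np.int32(660), (array([[544.5,  60. ],
       [561.8, -19.7],
       [644.2,  -1.8],
       [626.9,  77.9]], dtype=float32), array([594.4,  29.1]), array([84.3, 81.6]), 12.25))
(array([[ 367.1,  289.2],
       [ 413.9, -517.3],
       [ 708.4, -500.2],
       [ 661.7,  306.3]], dtype=float32), array([ 537.8, -105.5]), array([295. , 807.9]), 3.32)
```

View pics/s4.png

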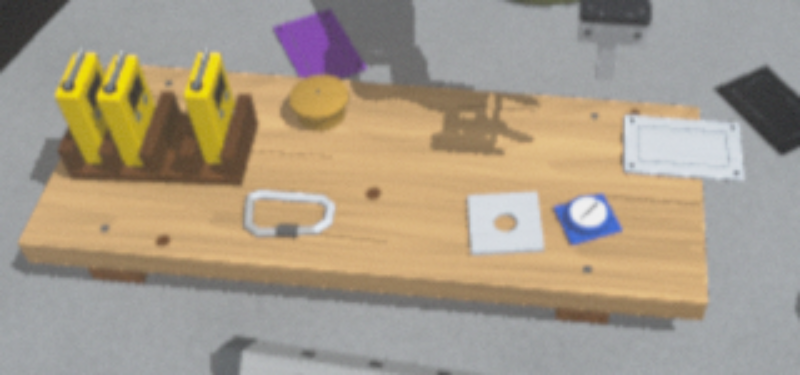

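View pics/w4.png

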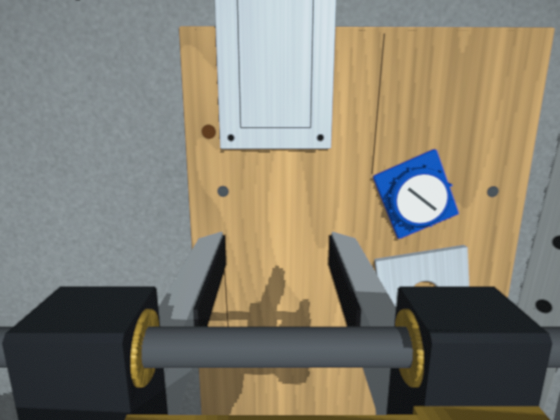

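```bash
python3 - <<'E'
from h import *
c=camera('wrist')
a=zplane_world(c,np.array([[221.,149],[331,149]]),.084); b=zplane_world(c,np.array([[181.,27],[217,27],[336,27],[553,27]]),.078)
print(a.round(4),b.round(4)); u=np.array([-.0575,.998,0])
print('on plank mm',((b[1:3].mean(0)-a.mean(0))@u*1000))
c=camera('top')
for x in silver(c): print(x)
E
```

```text
[[0.4061 0.1502 0.084 ]
 [0.495  0.1556 0.084 ]] [[0.3728 0.2406 0.078 ]
 [0.4001 0.2423 0.078 ]
 [0.4908 0.2478 0.078 ]
 [0.6562 0.2578 0.078 ]]
on plank mm 92.23834796419423
(np.int32(697), (array([[544.4,  57.9],
       [562.6, -20.9],
       [642. ,  -2.6],
       [623.8,  76.2]], dtype=float32), array([593.2,  27.7]), array([81.5, 80.9]), 12.97))
(np.int32(518), (array([[383.2, 285.8],
       [387.6, 234.4],
       [492.4, 243.4],
       [488. , 294.8]], dtype=float32), array([437.8, 264.6]), array([105.2,  51.5]), 4.9))
```

The plate has 92 mm on the plank and about 48 mm past the end (target 47). It is square to the end, and nothing else has moved. I hand in.

```bash
python3 -c "
from h import *
print(hand_in())"
```

```text
the job is handed in; nothing more can be done
None
```

I pushed the silver label plate about 217 mm along the plank with two spread fingers against its trailing edge, then backed off and raised the gripper clear. I handed the job in at about 9 s of the 48 s allowed.

**Last checks:**
- **Overhang:** about 48 mm of the 140 mm plate sticks out past the free end, against a target of 47 mm. The wrist camera shows 92 mm still on the plank, and the scene camera agrees.
- **Alignment:** the plate lies in line with the plank to within about 0.2° (scene camera). It is about 29 mm inside the plank's nearer side, and its measured outline shows it flat.
- **Forces:** wrist force read no more than about 2 N whenever I checked during the push.
- **Other kit:** the square plate measured in the same place as before. The compass, marker cap, carabiner and beacons look unmoved in the scene picture. I did not check the mug or picket again after the last part of the push, but the arm did not go near them.

**Disagreement:** the final top view was partly blocked by the arm. Its box round the plate came out distorted (4.9°, 105 x 51 mm), so I relied on the scene and wrist cameras instead.

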